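Hold the hidden bolt head behind the bracket

TASK

Clear the black rubber pad off the gap behind the blue bracket and lay it flat in the steel parts tray. Then reach down into the gap, grip the hidden brass hex head of the bolt, turn it until the spanner hanging on the nut in front stands level, and finish while still holding the head so that it cannot turn back. Hold the bolt by its head only, leave the spanner untouched, and do not disturb the dark jar, the red-capped marker and the plug gauge lying about.

Things in the scene. Friction and masses are not known exactly. Their poses are not given: they have to be found in the camera images.
- bracket_fixture: fixture fixed to the bench: blue bracket plate at its -x side, grey back plate behind, each 12 mm thick, 140 long (y), tops 118 mm above the bench. Gap between them 48 mm wide, x = -24 to +24 mm, open at top and ends, floor 10 mm above the bench. Origin on the bench under the gap's middle; x from bracket to back plate, y along the gap, z up. Bolt along x through the bracket at y = 0, z = 90 mm
- bolt_head: brass hex head in the gap behind the blue bracket: 24 mm across flats, 27.7 over corners, 18 mm long (x). Origin at its centre, 10.5 mm from the gap's middle towards the bracket, 28 mm below the plates' tops. x = bolt axis = fixture's x; two opposite flats face along the head's own +y and -y, turning with the bolt; these stand upright when the spanner is level
- bolt_turn (a joint): turn of the bolt with head, nut and hung spanner (one solid piece) about the fixture's x axis, rad, right-handed: 0 = spanner level, positive = its free end below level. Stop at +0.28, where the spanner's weight (about 0.1 N m) holds it at the start and to which it sinks whenever let go; can be lifted to -0.5
- hung_spanner: steel double-ended open spanner, 236 mm long, 40 mm wide, 7 mm thick, standing on edge in front of the blue bracket with one jaw on the nut; its free end points to the fixture's -y. Origin about in the middle of its length; its own y axis runs along it, from the free end to the nut
- pad_centre (a point): centre of the loose black rubber pad, 45 x 70 x 25 mm (own x, y, z), about 80 g, which lies flat across the gap on the tops of bracket and back plate, over the bolt head; its long axis (y) crosses the gap
- parts_tray: open square steel tray, 150 x 150 mm outside, 32 mm high, walls and floor 3 mm, empty, heavy (1.5 kg); does not move. Origin under its centre, z up
- grease_jar_mid (a point): dark jar with grey screw lid, 68 mm across, 80 mm tall, standing; point half-way up. Leave alone
- red_marker_mid (a point): white paint marker with red cap, 18 x 132 x 18 mm, lying; point at its centre. Leave alone
- plug_gauge_mid (a point): grey plug gauge with red ring, 21 x 102 x 21 mm, lying; point at its centre. Leave alone

How it is judged:
By the outcome, as a careful person would: the job done as asked, in the order asked, and still so for the second after the job is handed in, while the arm keeps its last pose, push and grip.
It also fails if it takes over 45 s, if anything falls off the work surface, if the arm or the gripper's body presses on something with over 40 N, if the wrist force passes 120 N, or if a joint passes its speed limit or range.

ROBOT

A 6-joint arm with a two-finger parallel gripper is mounted at the origin on a cart in front of the work surface, level with it; the furniture and walls round the work are solid. World frame = base frame: x ahead of the robot, y to its left, z up, the work surface at z = 0. Lengths are in m, angles in rad, forces in N, time in s.
With the tool pointing down it reaches from about 0.3 to 0.875 m from the base axis. Payload 6.4 kg.
Tool frame: the origin (TCP) lies midway between the tips of the shut fingers; the grasp point (between the pads) lies 19 mm behind it (ctrl.grip_point_offset is the distance from the TCP to the grasp point, in m); z points along the fingers, y is the direction in which the jaws open and shut (so a half turn about z gives the same grasp; the last joint's range is limited). The gripper opens to 88 mm and grips with 3 to 60 N. Pads are 18 mm wide; open, the fingers measure 123 mm over their backs; the gripper's body (75 mm by 187 mm) begins 45 mm behind the grasp point.
Start: joints at [-1.373, 0.181, 1.607, -0, 1.354, -0.206], TCP at [0.226, -0.529, 0.239] pointing down, gripper open.
Joint ranges: [-2.99, 2.99], [-0.89, 2.07], [0.3, 2.58], [-1.14, 4.28], [0, 2.63], [-3.12, 3.12]. Speed limits (rad/s): [2.57, 2.57, 3.01, 3.14, 3.14, 3.14].

INTERFACE

Orientations are given as a 3x3 rotation matrix whose columns are the frame's x, y, z axes.
In Python, from cell import ctrl, imaging gives the robot as it stands.
- The arm moves only by the shell command python3 -m jog 'ROWS' [OPENING] [FORCE]. ROWS is JSON, a list that holds one entry, the list of rows, each a list of 6 numbers: the shift along the tool's x, y, z in mm, then the turn, a rotation vector about the tool's x, y, z in degrees. In form: [[[dx, dy, dz, ax, ay, az], ...]]. A call has 1 to 10 rows; each row shifts and turns the pose as measured when the row begins, along the tool's axes as they then stand; what a row does not reach is not made up. A row lasts 1/8 s, in which the tool goes at most 62.5 mm and 10.7 degrees, less where a joint would pass 70% of its speed; a pose out of reach is approached as far as the arm can. A call with a gripper value outside its range is refused whole. OPENING is the opening in per cent of the stroke, from 0 (shut) to 100 (fully open), set as the call begins (- or left out, the last holds). The fingers move at their own pace and stop on an object; FORCE is the grip in N (left out, the last holds). Time passes only in rows, so rows that do not move let the fingers close. It gives the time, the measured TCP pose, the force and the opening at its end, in the units of the state.
- ctrl.observe(): the state, without advancing time (a new reading comes with each control period).
- imaging.get_image(name): name is "scene" or "top" or "wrist"; returns the picture (420x560x3 uint8, red, green, blue); there is no depth.
- imaging.camera_info(name): a dict with "K" (3x3 intrinsics, pixels), "position" and "rotation" of the camera in the world. Camera axes: x right, y down, z forward; pixel columns grow to the right and rows downward; lengths in m; the calibration is good to about 2 mm. A picture is of the moment at which its call begins: read the wrist's pose just before it. camera_info takes no time and is no camera call; for the wrist camera it gives the pose at the moment of the call.
- ctrl.job_done(): hands the job in, once; it reports no verdict.
The state is a dict: "t": time; "qpos": joint angles; "joint_velocities": joint speeds; "tau": joint torques, N m; "tool_pos": TCP position; "tcp_rot": TCP orientation; "ft_force": force on the tool from outside, world axes, zero at the start; "moment": the same for the moment, N m; "finger_gap": opening from 0.0 (shut) to 1.0 (fully open).
Only numpy, scipy, OpenCV 4.12 (cv2) and the standard library are available. Lean on these libraries where they do the work, as an engineer would, in place of code of your own. Each camera call takes 0.05 s, during which the arm holds its last target.

## Working session

There is one attempt and no reset: what is moved stays moved. The work goes in short steps, Python scripts to look and compute and a shell command to move; the robot and the scene stay as the last step left them, time stands still between calls to the robot, and variables do not carry over. Pictures are saved under pics/ and viewed, and the job is handed in when it is done.

```bash
ls; mkdir -p pics; python3 - <<'E'
from cell import ctrl, imaging
import cv2,numpy as np
np.set_printoptions(precision=4,suppress=True)
s=ctrl.observe(); print(s['t'],s['tool_pos'],s['tcp_rot'],s['finger_gap'],ctrl.grip_point_offset)
for n in ['scene','top','wrist']:
    i=imaging.camera_info(n); print(n,i)
    cv2.imwrite(f'pics/{n}0.png',imaging.get_image(n)[:,:,::-1])
E
```

```text
pics
0.0 [ 0.2258 -0.5282  0.2378] [[ 0.9196  0.3929 -0.0003]
 [ 0.3929 -0.9196  0.0017]
 [ 0.0003 -0.0017 -1.    ]] 1.0021928099763788 0.0187
scene {'K': array([[443.6632,   0.    , 277.5828],
       [  0.    , 443.6632, 214.502 ],
       [  0.    ,   0.    ,   1.    ]]), 'position': array([0.1202, 0.58  , 0.9797]), 'rotation': array([[-0.6702, -0.5899,  0.4504],
       [-0.742 ,  0.5198, -0.4233],
       [ 0.0156, -0.6179, -0.7861]])}
top {'K': array([[519.0577,   0.    , 280.8622],
       [  0.    , 519.0577, 216.695 ],
       [  0.    ,   0.    ,   1.    ]]), 'position': array([0.523, 0.087, 1.259]), 'rotation': array([[ 0.0213, -0.998 ,  0.0588],
       [-0.9997, -0.0206,  0.0127],
       [-0.0114, -0.0591, -0.9982]])}
wrist {'K': array([[325.4831,   0.    , 273.5973],
       [  0.    , 325.4831, 206.4828],
       [  0.    ,   0.    ,   1.    ]]), 'position': array([ 0.291 , -0.5002,  0.3829]), 'rotation': array([[ 0.3935, -0.8837, -0.2534],
       [-0.9193, -0.3786, -0.1073],
       [-0.0012,  0.2751, -0.9614]])}
```

View pics/scene0.png

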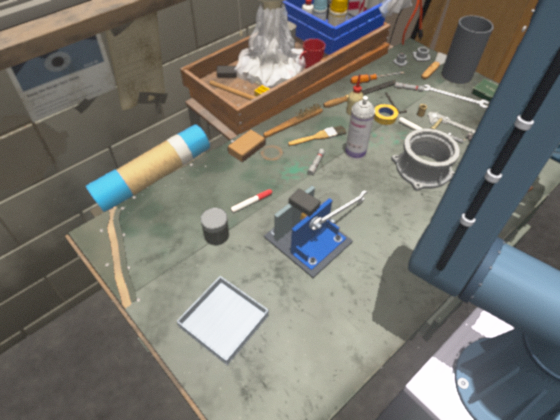

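View pics/top0.png

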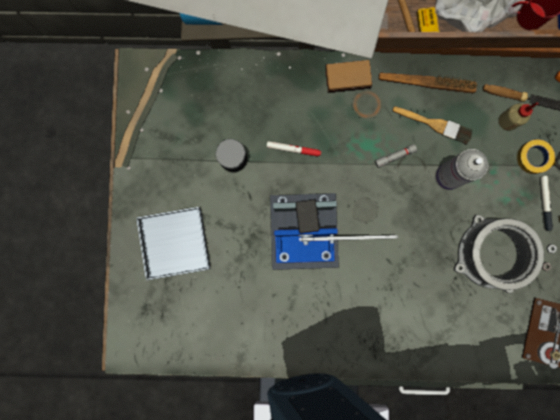

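View pics/wrist0.png

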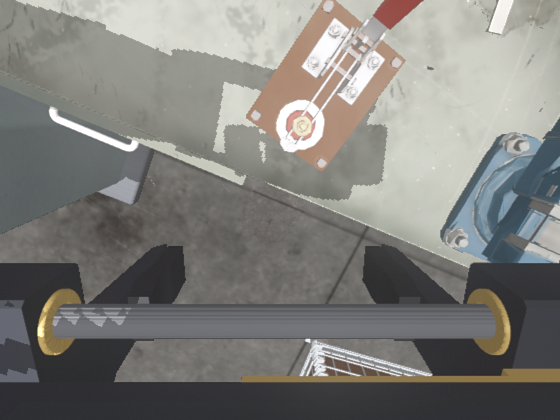

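The top view shows the fixture at about px (305,230), the pad at (307,216), the spanner running right to (397,237) and the tray at (174,243). The jar is at (231,155), the marker at (293,149) and the gauge at (396,155). I'll zoom in next.

```bash
cat > h.py <<'E'
import numpy as np, cv2
from cell import ctrl, imaging
np.set_printoptions(precision=4,suppress=True)
def ray(info,u,v):
    d=info['rotation']@np.linalg.inv(info['K'])@np.array([u,v,1.]); return info['position'],d
def onplane(info,u,v,z):
    p,d=ray(info,u,v); return p+d*(z-p[2])/d[2]
def proj(info,P):
    c=info['rotation'].T@(np.asarray(P)-info['position']); c=info['K']@c; return c[:2]/c[2]
E
python3 - <<'E'
import cv2
a=cv2.imread('pics/top0.png'); cv2.imwrite('pics/topz.png',cv2.resize(a[185:280,260:400],None,fx=5.6,fy=5.6,interpolation=cv2.INTER_CUBIC))
a=cv2.imread('pics/scene0.png'); cv2.imwrite('pics/scenez.png',cv2.resize(a[180:280,255:375],None,fx=6,fy=6,interpolation=cv2.INTER_CUBIC))
E
```

```text
(no output)
```

View pics/topz.png

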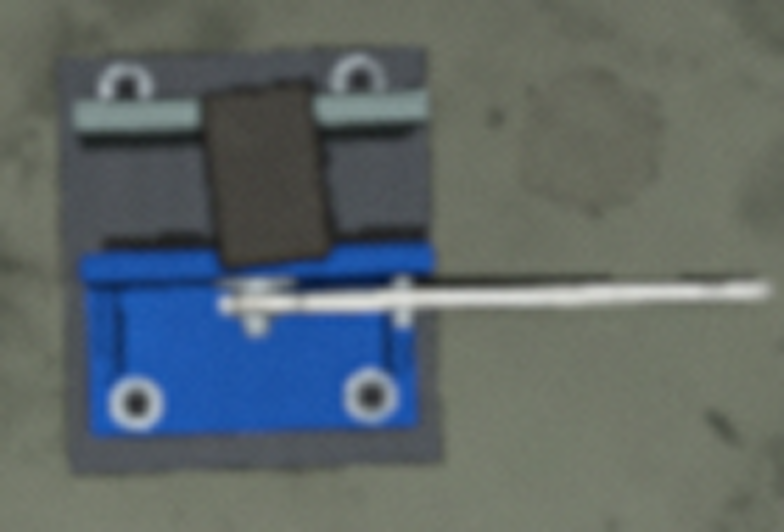

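View pics/scenez.png

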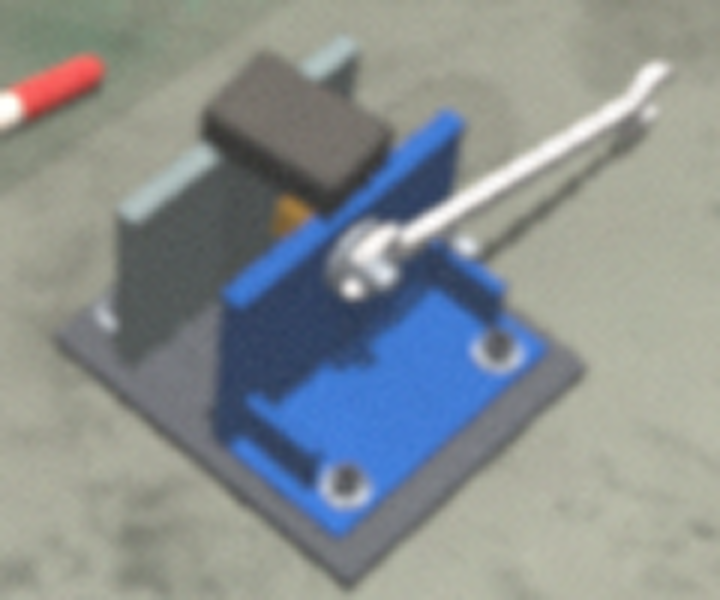

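```bash
python3 - <<'E'
from h import *
I=imaging.camera_info('top')
f=lambda x,y,z: onplane(I,(x+.5)/5.6+260-.5,(y+.5)/5.6+185-.5,z)
for n,p in {'back':[(73,102),(428,92),(430,122),(75,133)],'blue':[(80,256),(432,245),(434,272),(82,282)]}.items():
    c=np.array([f(x,y,.118) for x,y in p]); print(n,c[:,:2].tolist(),c.mean(0), np.linalg.norm(c[0]-c[1]),np.linalg.norm(c[1]-c[2]), np.degrees(np.arctan2(*(c[0]-c[1])[[0,1]])))
c=np.array([f(x,y,.143) for x,y in [(205,95),(308,82),(330,250),(225,266)]])
print('pad',c.mean(0),np.linalg.norm(c[0]-c[1]),np.linalg.norm(c[1]-c[2]));d=(c[0]+c[1]-c[2]-c[3]);print('long axis deg',np.degrees(np.arctan2(d[1],d[0])))
im=cv2.imread('pics/top0.png'); g=cv2.cvtColor(im,cv2.COLOR_BGR2HSV)
m=((g[:,:,2]>170)&(g[:,:,1]<50)).astype(np.uint8); m=cv2.morphologyEx(m,cv2.MORPH_CLOSE,np.ones((5,5)))
m[:, :120]=0;m[:,215:]=0;m[:200]=0;m[285:]=0
ct=max(cv2.findContours(m,0,2)[0],key=cv2.contourArea); r=cv2.minAreaRect(ct);b=cv2.boxPoints(r);print(r)
c=np.array([onplane(I,*p,.02) for p in b]);print('tray',c.mean(0),c[:,:2].tolist(),np.linalg.norm(np.diff(c,axis=0),axis=1))
a=cv2.imread('pics/top0.png'); cv2.imwrite('pics/trayz.png',cv2.resize(a[195:290,125:225],None,fx=5,fy=5))
for n,u,v,z in [('jar',231,155,.08),('mk',293,149,.009),('pg',396,155,.01)]: print(n,onplane(I,u,v,z))
E
```

```text
back [[0.6205214038758752, 0.1203208247745858], [0.6273127271762229, -0.019278917424421074], [0.6154912538761612, -0.020242732059115115], [0.608295352996225, 0.11926060926000537]] [0.6179 0.05   0.118 ] 0.13976483854746527 0.011860698530614515 -2.7851600716638867
blue [[0.5599151545763793, 0.1162200240468507], [0.567124935945211, -0.02175345373336278], [0.5565532199657918, -0.022695155031913036], [0.5497274554810918, 0.11520911350140599]] [0.5583 0.0467 0.118 ] 0.1381617223334792 0.010613575273450429 -2.991260892747618
pad [0.5925 0.0444 0.143 ] 0.03997611374242349 0.0652383763470353
long axis deg 8.098991637750663
((174.33035278320312, 243.45785522460938), (60.04676818847656, 57.24641799926758), 80.7538833618164)
tray [0.5269 0.356  0.02  ] [[0.5849087503886138, 0.4374099245982799], [0.6097992693761196, 0.30235637361862566], [0.46884301890177416, 0.27498431114954996], [0.4440977698137796, 0.4090949819937565]] [0.1373 0.1436 0.1364]
jar [0.7318 0.2194 0.08  ]
mk [0.762  0.0769 0.009 ]
pg [ 0.752  -0.1727  0.01  ]
```

View pics/trayz.png

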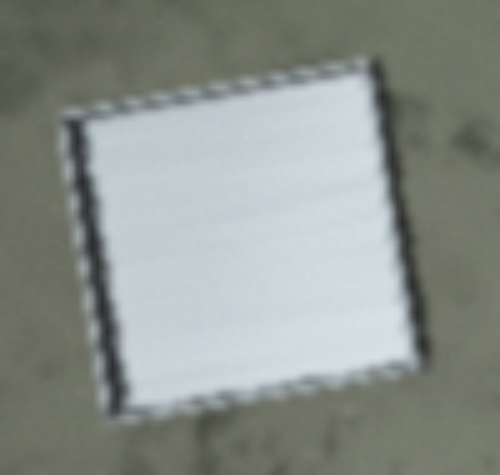

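Fixture centre is about (0.588, 0.048) with yaw about 2.9°; the 60 mm plate spacing and 140 mm plate length both check. The pad is at about (0.5925, 0.0444) at 8°, and the tray at about (0.527, 0.356) at 9°. I'll move above the pad.

```bash
python3 -m jog '[[[51,-35,0,0,0,0],[51,-35,0,0,0,0],[51,-35,0,0,0,0],[51,-35,0,0,0,0],[51,-35,0,0,0,0],[51,-35,0,0,0,0],[51,-35,0,0,0,0],[51,-35,0,0,0,0],[51,-35,0,0,0,7.5],[50,-28,0,0,0,7.5]]]' 80 20
```

```text
t: 1.4
tool_pos: [0.5685, -0.0124, 0.2375]
tcp_rot: [[0.992, 0.126, 0.001], [0.126, -0.992, 0.001], [0.001, -0.001, -1.0]]
ft_force: [0.6, -1.1, 0.1]
finger_gap: 0.803
```

```bash
python3 - <<'E'
from h import *
i=imaging.camera_info('wrist'); im=imaging.get_image('wrist'); np.save('w1.npy',{'i':i},allow_pickle=True)
cv2.imwrite('pics/w1.png',im[:,:,::-1]); print(i['position'])
E
```

```text
[ 0.6387 -0.0032  0.3825]
```

View pics/w1.png

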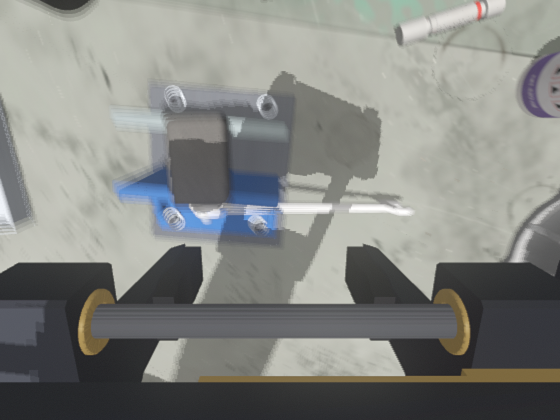

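The picture is motion-blurred because the arm was still settling. The pad is at about (200,158). I'll centre, settle and look again.

```bash
python3 -m jog '[[[16,-27,0,0,0,0],[15,-26,0,0,0,-1],[0,0,0,0,0,0],[0,0,0,0,0,0]]]' 80 20;  python3 - <<'E'
from h import *
i=imaging.camera_info('wrist'); im=imaging.get_image('wrist'); np.save('w1.npy',{'i':i},allow_pickle=True)
cv2.imwrite('pics/w2.png',im[:,:,::-1]); print(i['position'])
E
```

```text
t: 1.95
tool_pos: [0.5969, 0.0519, 0.2351]
tcp_rot: [[0.99, 0.142, -0.0], [0.142, -0.99, 0.004], [0.0, -0.004, -1.0]]
ft_force: [0.6, 0.3, -0.1]
finger_gap: 0.799
[0.667  0.0617 0.3801]
```

View pics/w2.png

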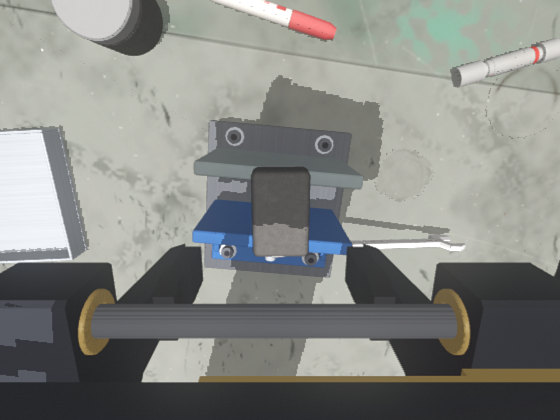

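The picture is now sharp: pad outline spans cols 252–310 and rows 168–257, with the back plate above it and the blue bracket below.

```bash
python3 - <<'E'
from h import *
i=np.load('w1.npy',allow_pickle=True).item()['i']
im=cv2.imread('pics/w2.png')
cv2.imwrite('pics/w2z.png',cv2.resize(im[110:280,185:370],None,fx=3.5,fy=3.5,interpolation=cv2.INTER_CUBIC))
for P in [(0.5925,.0444,.143),(.588,.048,.118)]: print(proj(i,P))
E
```

```text
[283.4114 217.0751]
[277.6389 212.4306]
```

View pics/w2z.png

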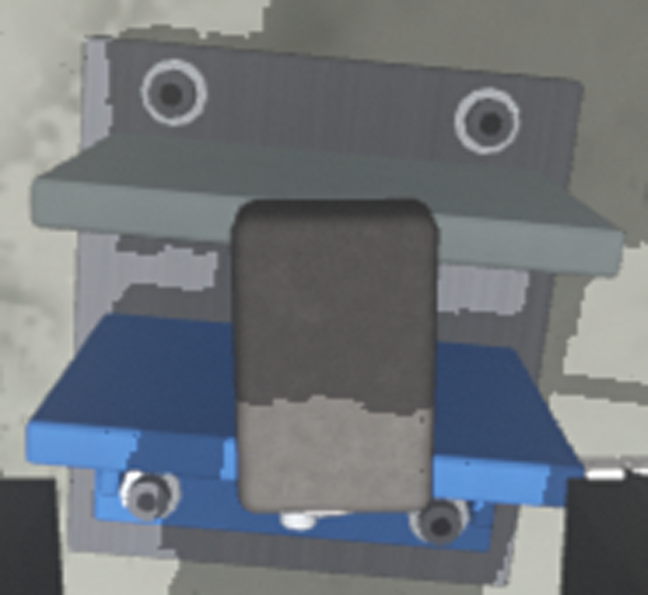

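```bash
python3 - <<'E'
from h import *
I=np.load('w1.npy',allow_pickle=True).item()['i']
f=lambda x,y,z: onplane(I,(x+.5)/3.5+185-.5,(y+.5)/3.5+110-.5,z)
def rep(n,p,z):
    c=np.array([f(x,y,z) for x,y in p]); d=c[0]+c[3]-c[1]-c[2]; print(n,c.mean(0),np.linalg.norm(c[0]-c[1]),np.linalg.norm(c[1]-c[2]),'yaw',np.degrees(np.arctan2(-d[0],d[1])))
rep('pad',[(235,212),(437,212),(431,512),(240,508)],.143)
rep('back',[(33,180),(622,230),(614,272),(34,225)],.118)
rep('blue',[(28,422),(582,468),(575,506),(28,460)],.118)
print(ctrl.observe()['tool_pos'])
E
```

```text
pad [0.5943 0.0469 0.143 ] 0.04237512940919033 0.0684151955898921 yaw 7.617314198051979
back [0.62   0.0523 0.118 ] 0.13689984758962004 0.010061721591352768 yaw 3.4485247249271116
blue [0.5606 0.0492 0.118 ] 0.13672465117285695 0.010252625241115929 yaw 3.1685974436196265
[0.5969 0.0517 0.2352]
```

```bash
python3 -m jog '[[[-3,4,50,0,0,0],[0,0,45,0,0,0],[0,0,15,0,0,0],[0,0,0,0,0,0],[0,0,0,0,0,0]]]'
```

```text
t: 2.62
tool_pos: [0.5963, 0.043, 0.1269]
tcp_rot: [[0.991, 0.136, 0.006], [0.136, -0.991, 0.003], [0.007, -0.002, -1.0]]
ft_force: [-0.5, -0.3, 0.4]
finger_gap: 0.8
```

```bash
python3 -m jog '[[[-2,-4,4,0,0,0],[0,0,2,0,0,0],[0,0,0,0,0,0]]]'; python3 -m jog '[[[0,0,0,0,0,0],[0,0,0,0,0,0],[0,0,0,0,0,0],[0,0,0,0,0,0],[0,0,0,0,0,0]]]' 30 25
```

```text
t: 3.0
tool_pos: [0.5959, 0.0468, 0.1241]
tcp_rot: [[0.991, 0.136, 0.012], [0.136, -0.991, 0.002], [0.012, -0.001, -1.0]]
ft_force: [-0.4, -0.7, 0.3]
finger_gap: 0.802
t: 3.62
tool_pos: [0.5961, 0.0469, 0.1246]
tcp_rot: [[0.991, 0.137, 0.013], [0.137, -0.991, 0.002], [0.013, -0.001, -1.0]]
ft_force: [1.0, 0.4, -0.3]
finger_gap: 0.509
```

```bash
python3 -m jog '[[[0,0,-25,0,0,0],[0,0,-40,0,0,0],[0,0,-30,0,0,0],[0,0,0,0,0,0]]]'; python3 - <<'E'
from h import *
cv2.imwrite('pics/w3.png',imaging.get_image('wrist')[:,:,::-1])
s=ctrl.observe();R=np.array(s['tcp_rot']);p=np.array(s['tool_pos']);print(p,R, (R.T@(np.array([.528,.358,p[2]])-p))*1000)
E
```

```text
t: 4.12
tool_pos: [0.5937, 0.0467, 0.22]
tcp_rot: [[0.991, 0.136, 0.009], [0.136, -0.991, 0.003], [0.009, -0.002, -1.0]]
ft_force: [-0.8, 0.4, -1.6]
finger_gap: 0.511
[0.5927 0.0468 0.2181] [[ 0.9907  0.1363  0.0057]
 [ 0.1363 -0.9907  0.0031]
 [ 0.0061 -0.0023 -1.    ]] [ -21.6405 -317.1294    0.5896]
```

View pics/w3.png

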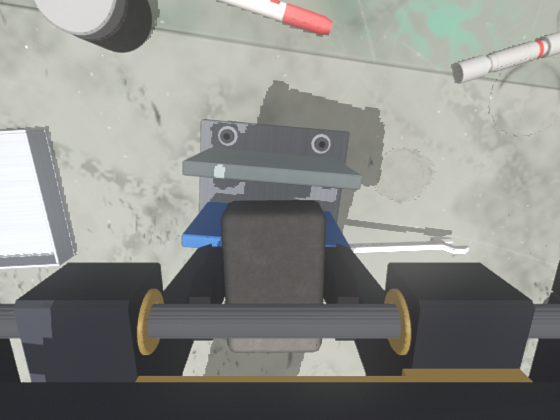

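The pad is held between the fingers at about (273,275). Next I'll take it to the tray.

```bash
python3 -m jog '[[[-4,-60,0,0,0,0],[-4,-60,0,0,0,0],[-4,-60,0,0,0,0],[-4,-60,0,0,0,0],[-4,-50,0,0,0,0],[-2,-20,0,0,0,0],[0,0,0,0,0,0],[0,0,0,0,0,0]]]'; python3 - <<'E'
from h import *
cv2.imwrite('pics/w4.png',imaging.get_image('wrist')[:,:,::-1])
np.save('w4.npy',{'i':imaging.camera_info('wrist')})
s=ctrl.observe();R=np.array(s['tcp_rot']);p=np.array(s['tool_pos']);print(p,R, (R.T@(np.array([.528,.358,p[2]])-p))*1000)
E
```

```text
t: 5.18
tool_pos: [0.5217, 0.3545, 0.2012]
tcp_rot: [[0.991, 0.131, -0.015], [0.131, -0.991, -0.005], [-0.016, 0.003, -1.0]]
ft_force: [-0.1, 0.1, -0.3]
finger_gap: 0.512
[0.5218 0.3543 0.2013] [[ 0.9913  0.1306 -0.0152]
 [ 0.1306 -0.9914 -0.0045]
 [-0.0156  0.0025 -0.9999]] [ 6.6589 -2.831  -0.1109]
```

View pics/w4.png

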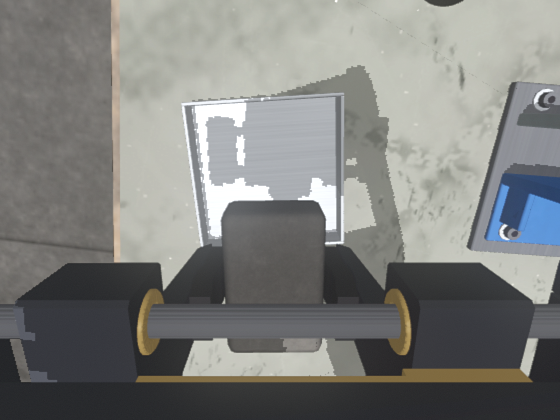

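```bash
python3 - <<'E'
from h import *
I=np.load('w4.npy',allow_pickle=True).item()['i']
a,b,c=[onplane(I,u,v,.032) for u,v in [(184,103),(343,95),(343,244)]]
print(a,b,c,np.linalg.norm(a-b)); d=(a-b)/np.linalg.norm(a-b); x=np.array([d[1],-d[0],0]); print('yaw',np.degrees(np.arctan2(x[1],x[0])),'centre',(a+b)/2-x*.075)
E
```

```text
[0.5877 0.4458 0.032 ] [0.6136 0.3026 0.032 ] [0.469  0.2743 0.032 ] 0.1455170492541191
yaw 10.282160943391778 centre [0.5268 0.3608 0.032 ]
```

```bash
python3 -m jog '[[[5,-4,50,0,0.9,0],[0,0,50,0,0,0],[0,0,45,0,0,0],[0,0,20,0,0,0],[0,0,0,0,0,0],[0,0,0,0,0,0]]]'
```

```text
t: 5.98
tool_pos: [0.5339, 0.3518, 0.0371]
tcp_rot: [[0.993, 0.12, 0.01], [0.12, -0.993, -0.0], [0.01, 0.001, -1.0]]
ft_force: [-0.1, -0.2, -0.5]
finger_gap: 0.506
```

```bash
python3 -m jog '[[[-5,-6,15,0,-0.6,0],[0,0,7,0,0,0],[0,0,3,0,0,0],[0,0,0,0,0,0]]]'
```

```text
t: 6.48
tool_pos: [0.5303, 0.359, 0.0142]
tcp_rot: [[0.993, 0.12, 0.004], [0.12, -0.993, 0.001], [0.005, -0.001, -1.0]]
ft_force: [0.4, -0.1, -0.1]
finger_gap: 0.503
```

```bash
python3 -m jog '[[[0,0,3,0,0,0],[0,0,1.5,0,0,0],[0,0,0,0,0,0]]]'
```

```text
t: 6.85
tool_pos: [0.5307, 0.3591, 0.0099]
tcp_rot: [[0.993, 0.12, 0.005], [0.12, -0.993, 0.001], [0.005, -0.001, -1.0]]
ft_force: [-0.2, 0.2, 0.3]
finger_gap: 0.508
```

```bash
python3 -m jog '[[[0,0,0,0,0,0],[0,0,0,0,0,0],[0,0,0,0,0,0]]]' 75; python3 -m jog '[[[0,0,-30,0,0,0],[0,0,-50,0,0,0],[0,0,-60,0,0,0],[0,0,-60,0,0,0],[0,0,0,0,0,0]]]'; python3 - <<'E'
from h import *
cv2.imwrite('pics/w5.png',imaging.get_image('wrist')[:,:,::-1])
s=ctrl.observe();R=np.array(s['tcp_rot']);p=np.array(s['tool_pos']);print(p,R, (R.T@(np.array([.588,.050,.2])-p))*1000)
E
```

```text
t: 7.22
tool_pos: [0.5312, 0.3593, 0.0105]
tcp_rot: [[0.993, 0.12, 0.006], [0.12, -0.993, 0.002], [0.006, -0.001, -1.0]]
ft_force: [-1.5, -0.5, 0.6]
finger_gap: 0.749
t: 7.85
tool_pos: [0.5297, 0.3587, 0.2161]
tcp_rot: [[0.993, 0.12, 0.005], [0.12, -0.993, 0.001], [0.005, -0.001, -1.0]]
ft_force: [-0.3, 0.3, -0.1]
finger_gap: 0.748
[0.5281 0.358  0.2127] [[ 0.9928  0.12    0.    ]
 [ 0.12   -0.9928 -0.0009]
 [-0.0001  0.0009 -1.    ]] [ 22.5375 312.9064  12.9728]
```

View pics/w5.png

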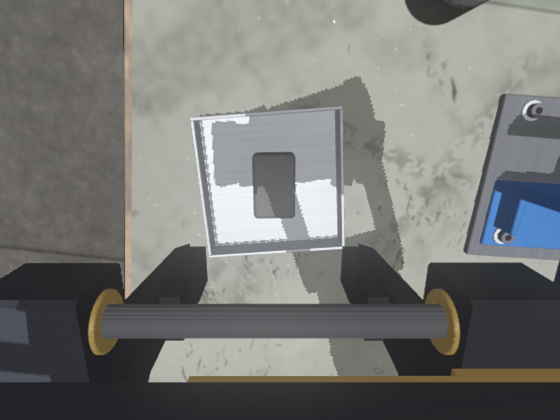

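The pad lies flat in the tray, outline at cols 252–295 and rows 152–218. Now back over the gap.

```bash
python3 -m jog '[[[4,60,0,0,0,0],[4,60,0,0,0,0],[4,60,0,0,0,0],[4,60,0,0,0,0],[4,50,0,0,0,0],[2,20,0,0,0,3.7],[0,0,0,0,0,0],[0,0,0,0,0,0]]]' 55; python3 - <<'E'
from h import *
I=imaging.camera_info('wrist');im=imaging.get_image('wrist')[:,:,::-1];cv2.imwrite('pics/w6.png',im)
np.save('w6.npy',{'i':I})
s=ctrl.observe();print(s['tool_pos'],s['tcp_rot'],proj(I,(.59,.0505,.118)))
E
```

```text
t: 8.9
tool_pos: [0.5808, 0.0466, 0.1976]
tcp_rot: [[0.998, 0.056, -0.022], [0.056, -0.998, 0.0], [-0.022, -0.001, -1.0]]
ft_force: [0.0, -0.2, -0.2]
finger_gap: 0.552
[0.5807 0.0468 0.1976] [[ 0.9982  0.0563 -0.0224]
 [ 0.0564 -0.9984  0.    ]
 [-0.0223 -0.0013 -0.9997]] [269.5098 200.2593]
```

View pics/w6.png

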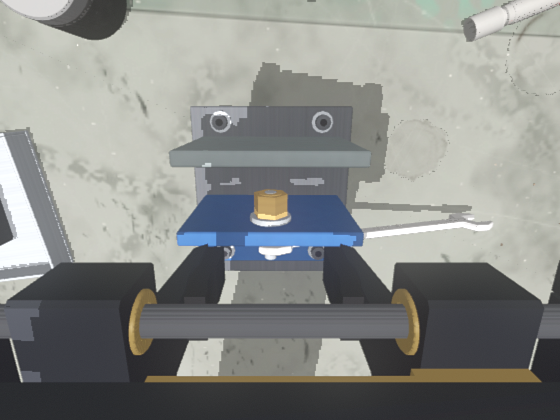

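The head is visible at about (270,205), with a washer behind it at (270,218). The back plate top is at rows 150–165 and the bracket top at rows 233–244.

```bash
python3 - <<'E'
import cv2
im=cv2.imread('pics/w6.png');cv2.imwrite('pics/w6z.png',cv2.resize(im[130:270,165:380],None,fx=3.7,fy=3.7,interpolation=cv2.INTER_CUBIC))
E
```

```text
(no output)
```

View pics/w6z.png

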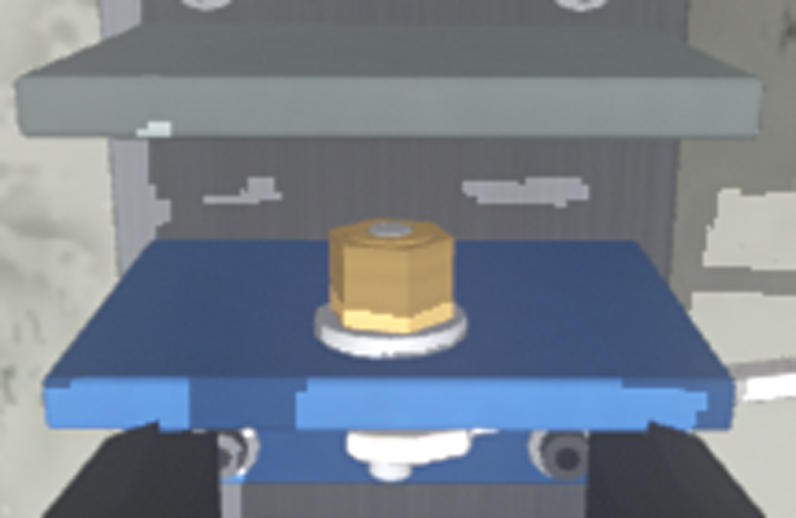

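```bash
python3 - <<'E'
from h import *
I=np.load('w6.npy',allow_pickle=True).item()['i']
f=lambda x,y,z: onplane(I,(x+.5)/3.7+165-.5,(y+.5)/3.7+130-.5,z)
def rep(n,p,z):
    c=np.array([f(x,y,z) for x,y in p]); d=c[0]+c[3]-c[1]-c[2]; print(n,c.mean(0),np.linalg.norm(c[0]-c[1]),np.linalg.norm(c[1]-c[2]),'yaw',np.degrees(np.arctan2(-d[0],d[1])));return c.mean(0)
a=rep('back',[(17,77),(761,79),(761,136),(20,135)],.118)
b=rep('blue',[(44,379),(734,379),(732,429),(46,428)],.118)
m=(a+b)/2;print('mid',m,(a-b)[:2]); yaw=np.arctan2(*(a-b)[[1,0]]);print(np.degrees(yaw))
print('washer axis px->', f(391,323,.09), f(391,272,.104))
y=np.radians(3.1);ex=np.array([np.cos(y),np.sin(y),0])
h=m-ex*.0105;h[2]=.09;print('head',h,(proj(I,h)-[165,130])*3.7)
E
```

```text
back [0.6198 0.0518 0.118 ] 0.13693642998801542 0.010620785447558486 yaw 3.1340279310100603
blue [0.5604 0.0488 0.118 ] 0.1371100006079572 0.01081420745218687 yaw 3.220604187794585
mid [0.5901 0.0503 0.118 ] [0.0594 0.003 ]
2.89698190655951
washer axis px-> [0.5678 0.049  0.09  ] [0.5837 0.0497 0.104 ]
head [0.5796 0.0497 0.09  ] [389.5423 270.278 ]
```

```bash
cat > tgt.py <<'E'
from h import *
from scipy.spatial.transform import Rotation as Ro
import sys
def go(th,back,off=.006,xo=.0035):
    y=np.radians(3.1);ex=np.array([np.cos(y),np.sin(y),0]);ey=np.array([-np.sin(y),np.cos(y),0]);h=np.array([.5796,.0497,.09])
    R=Ro.from_rotvec(ex*th).as_matrix()@np.c_[ex,-ey,[0,0,-1]]
    T=h+ex*xo+R[:,2]*(.0187-off-back)
    s=ctrl.observe();Rc=np.array(s['tcp_rot']);p=np.array(s['tool_pos'])
    print('t',s['t'],'p',p,'tgt',T,'shift mm',Rc.T@(T-p)*1000,'rot deg',np.degrees(Ro.from_matrix(Rc.T@R).as_rotvec()),'F',s['ft_force'],'M',s['moment'],s['finger_gap'])
go(float(sys.argv[1]),float(sys.argv[2]))
E
python3 tgt.py .28 .11; python3 -m jog '[[[4,12,3,7.5,0.6,0],[0,12,3,7.5,0.6,0],[0,0,0,1,0,0],[0,0,0,0,0,0]]]'; python3 tgt.py .28 .11
```

```text
t 8.95 p [0.5807 0.0468 0.1976] tgt [0.5845 0.023  0.1835] shift mm [ 2.7759 23.9245 14.0284] rot deg [15.969   1.2895 -0.049 ] F [-0.2332  0.1186  0.373 ] M [ 0.0252  0.0175 -0.0005] 0.550584901766822
t: 9.45
tool_pos: [0.5857, 0.031, 0.1903]
tcp_rot: [[0.998, 0.062, -0.018], [0.065, -0.957, 0.283], [0.0, -0.284, -0.959]]
ft_force: [-0.2, 0.5, -0.3]
finger_gap: 0.551
t 9.45 p [0.5857 0.031  0.1903] tgt [0.5845 0.023  0.1835] shift mm [-1.6896  9.5076  4.2548] rot deg [-0.4541  0.1724  0.5907] F [-0.2353  0.541  -0.2889] M [-0.096   0.0064  0.0544] 0.5505705383637818
```

```bash
python3 -m jog '[[[-2,9.5,5,-0.4,0.2,0.6],[0,0,0,0,0,0],[0,0,0,0,0,0]]]'; python3 tgt.py .28 .11;python3 tgt.py .28 0
```

```text
t: 9.82
tool_pos: [0.584, 0.0259, 0.1829]
tcp_rot: [[0.998, 0.056, -0.015], [0.058, -0.96, 0.274], [0.001, -0.274, -0.962]]
ft_force: [0.4, -0.2, 0.4]
finger_gap: 0.549
t 9.825 p [0.584  0.0259 0.1829] tgt [0.5845 0.023  0.1835] shift mm [ 0.4325  2.5618 -1.3979] rot deg [0.1207 0.014  0.224 ] F [ 0.4259 -0.2017  0.3599] M [-0.0772 -0.0221 -0.0338] 0.5485440123269778
t 9.825 p [0.584  0.0259 0.1829] tgt [0.5829 0.0534 0.0778] shift mm [  0.4599   2.3301 108.6018] rot deg [0.1207 0.014  0.224 ] F [ 0.4259 -0.2017  0.3599] M [-0.0772 -0.0221 -0.0338] 0.5485440123269778
```

```bash
python3 -m jog '[[[0.4,2.5,25,0,0,0],[0,0,25,0,0,0],[0,0,0,0,0,0],[0,0,0,0,0,0]]]'; python3 tgt.py .28 0
```

```text
t: 10.32
tool_pos: [0.5851, 0.038, 0.1352]
tcp_rot: [[0.998, 0.058, -0.012], [0.06, -0.96, 0.272], [0.004, -0.272, -0.962]]
ft_force: [1.1, 0.6, 1.0]
finger_gap: 0.546
t 10.325 p [0.5851 0.038  0.1352] tgt [0.5829 0.0534 0.0778] shift mm [-1.5114  0.768  59.4844] rot deg [ 0.2294 -0.1485  0.3691] F [1.1016 0.5978 0.9935] M [-0.1459  0.014  -0.0007] 0.5462631021022961
```

```bash
python3 -m jog '[[[-1.5,0.8,20,0.2,-0.2,0.4],[0,0,15,0,0,0],[0,0,0,0,0,0],[0,0,0,0,0,0]]]'; python3 tgt.py .28 0; python3 - <<'E'
from h import *
im=imaging.get_image('wrist')[:,:,::-1];cv2.imwrite('pics/w7.png',im)
E
```

```text
t: 10.82
tool_pos: [0.5839, 0.0468, 0.1004]
tcp_rot: [[0.999, 0.051, -0.014], [0.053, -0.96, 0.275], [0.001, -0.275, -0.961]]
ft_force: [0.3, 0.0, -0.6]
finger_gap: 0.549
t 10.825 p [0.5839 0.0468 0.1004] tgt [0.5829 0.0534 0.0778] shift mm [-0.6415 -0.1196 23.5342] rot deg [ 0.0614 -0.0469 -0.0451] F [ 0.2686  0.027  -0.5996] M [-0.179   0.0016 -0.0338] 0.5487398082342282
```

View pics/w7.png

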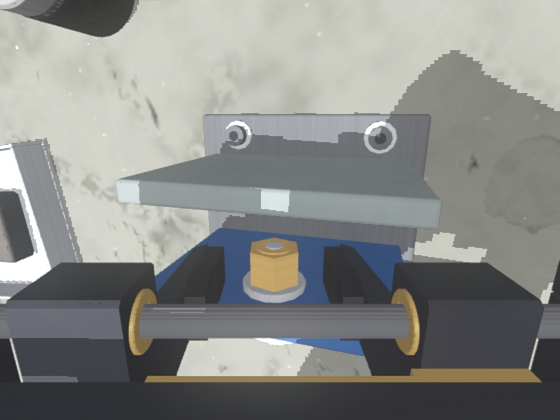

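The hex head at (273,265) is centred between the fingers, with its flats aligned to the jaws. I'll lower the rest of the way.

```bash
python3 -m jog '[[[-0.6,0,14,0,0,0],[0,0,9,0,0,0],[0,0,2,0,0,0],[0,0,0,0,0,0]]]'; python3 tgt.py .28 0
```

```text
t: 11.38
tool_pos: [0.5829, 0.0541, 0.0749]
tcp_rot: [[0.999, 0.051, -0.014], [0.053, -0.96, 0.275], [0.001, -0.275, -0.961]]
ft_force: [-0.3, 0.6, -0.3]
finger_gap: 0.549
t 11.375 p [0.5829 0.0541 0.0749] tgt [0.5829 0.0534 0.0778] shift mm [-0.0524 -0.1549 -3.0006] rot deg [ 0.0678 -0.0631 -0.0443] F [-0.3241  0.5705 -0.2725] M [-0.1258  0.0181 -0.0374] 0.548789585866629
```

Three mm deep, so I'll back up a little and then close.

```bash
python3 -m jog '[[[0,-0.2,-3,0,0,0],[0,0,0,0,0,0]]]'; python3 tgt.py .28 0;  python3 -m jog '[[[0,0,0,0,0,0],[0,0,0,0,0,0],[0,0,0,0,0,0],[0,0,0,0,0,0]]]' 15 40;python3 tgt.py .28 0; python3 - <<'E'
from h import *
im=imaging.get_image('wrist')[:,:,::-1];cv2.imwrite('pics/w8.png',im)
E
```

```text
t: 11.62
tool_pos: [0.5834, 0.0532, 0.0785]
tcp_rot: [[0.999, 0.051, -0.013], [0.053, -0.96, 0.275], [0.002, -0.275, -0.961]]
ft_force: [0.7, 0.5, -0.7]
finger_gap: 0.55
t 11.625 p [0.5834 0.0532 0.0785] tgt [0.5829 0.0534 0.0778] shift mm [-0.497   0.0252  0.7129] rot deg [ 0.0803 -0.1134 -0.0351] F [ 0.687   0.4594 -0.6594] M [-0.1129  0.0012  0.0242] 0.5497217858718694
t: 12.12
tool_pos: [0.5838, 0.0529, 0.079]
tcp_rot: [[0.999, 0.051, -0.012], [0.053, -0.96, 0.274], [0.003, -0.274, -0.962]]
ft_force: [-0.1, 0.7, -0.6]
finger_gap: 0.268
t 12.125 p [0.5838 0.0529 0.079 ] tgt [0.5829 0.0534 0.0778] shift mm [-0.8234 -0.1935  1.2793] rot deg [ 0.1123 -0.1703 -0.0306] F [-0.0895  0.7059 -0.6142] M [-0.0521 -0.0466  0.0343] 0.26808777730879024
```

View pics/w8.png

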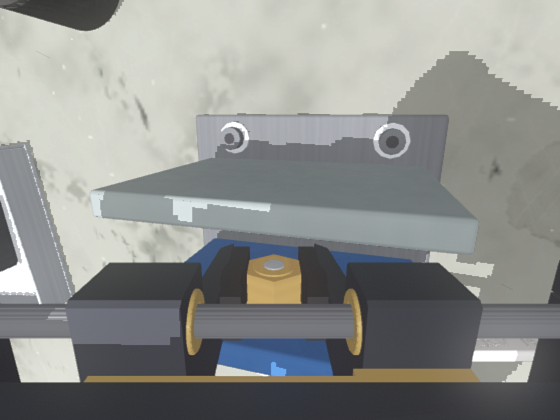

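The gap is 23.6 mm, so the jaws are seated flat on the head. I'll turn it about the bolt axis in small steps.

```bash
python3 -m jog '[[[0,0.9,0,-4,0,0],[0,0.9,0,-4,0,0],[0,0,0,0,0,0]]]' 15 60;python3 tgt.py 0 0
```

```text
t: 12.55
tool_pos: [0.5838, 0.0513, 0.0786]
tcp_rot: [[0.999, 0.052, -0.005], [0.053, -0.989, 0.136], [0.003, -0.136, -0.991]]
ft_force: [-0.3, -3.9, -1.3]
finger_gap: 0.263
t 12.55 p [0.5838 0.0513 0.0786] tgt [0.5831 0.0499 0.0773] shift mm [-0.8118  1.5835  1.1437] rot deg [-7.7923 -0.1534 -0.0772] F [-0.3252 -3.9391 -1.3301] M [-0.5028 -0.0376  0.0504] 0.26298532596526053
```

```bash
python3 -m jog '[[[0,0.9,0,-4,0,0],[0,0.8,0,-3.5,0,0],[0,0,0,0,0,0]]]';python3 tgt.py 0 0; python3 - <<'E'
from h import *
for n in ['scene','top','wrist']:
    cv2.imwrite(f'pics/{n}9.png',imaging.get_image(n)[:,:,::-1])
a=cv2.imread('pics/scene9.png'); cv2.imwrite('pics/s9z.png',cv2.resize(a[160:290,245:385],None,fx=5,fy=4.6,interpolation=cv2.INTER_CUBIC))
E
```

```text
t: 12.92
tool_pos: [0.5839, 0.0498, 0.0786]
tcp_rot: [[0.999, 0.052, 0.002], [0.052, -0.999, 0.007], [0.002, -0.007, -1.0]]
ft_force: [0.3, -2.8, 0.6]
finger_gap: 0.263
t 12.925 p [0.5839 0.0498 0.0786] tgt [0.5831 0.0499 0.0773] shift mm [-0.8027 -0.0895  1.2575] rot deg [-0.3837 -0.1082 -0.1193] F [ 0.3371 -2.7728  0.5571] M [-0.3829 -0.0255  0.011 ] 0.2633727015669282
```

View pics/s9z.png

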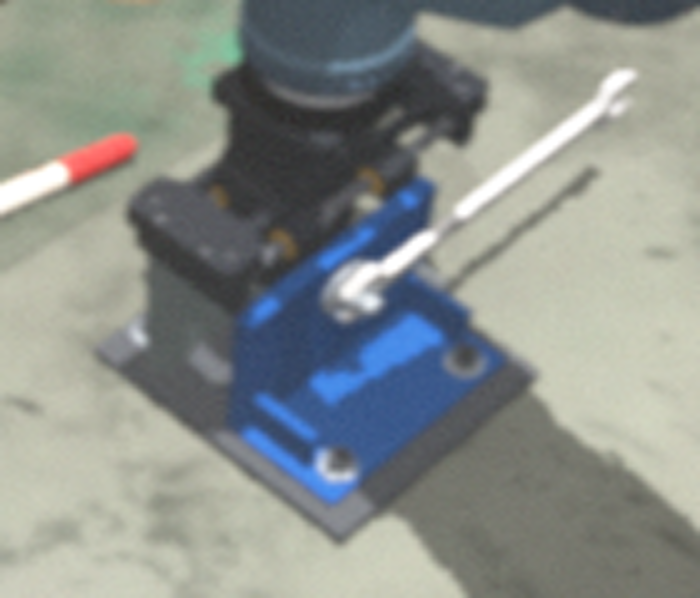

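View pics/top9.png

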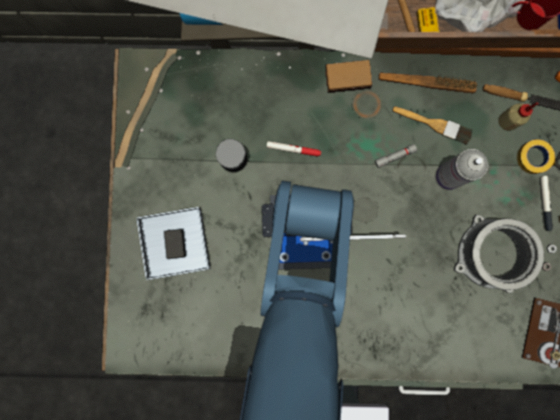

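View pics/wrist9.png

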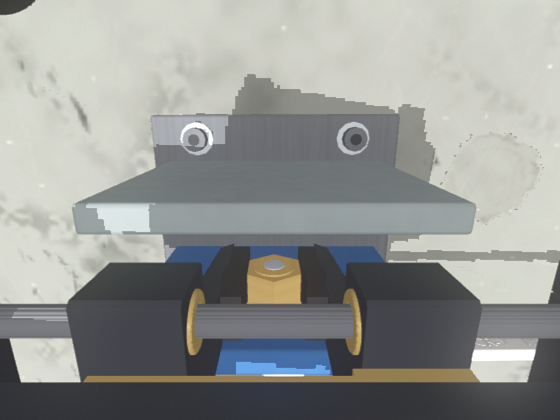

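```bash
python3 - <<'E'
from h import *
S=imaging.camera_info('scene')
y=np.radians(3.1);ex=np.array([np.cos(y),np.sin(y),0]);ey=np.array([-np.sin(y),np.cos(y),0]);o=np.array([.5885,.0495,0])
T=imaging.camera_info('top')
print([ex@(onplane(T,u,v,.09)-o) for u,v in [(405,237),(375,238),(355,238)]])
for xo in (-.043,-.046,-.05):
  for sx,sy in [(632,72),(618,112),(605,90),(560,137),(500,183),(460,213),(400,262),(375,285)]:
    p,d=ray(S,(sx+.5)/5+245-.5,(sy+.5)/4.6+160-.5)
    t=(xo-ex@(p-o))/(ex@d); q=p+t*d; print(xo,(sx,sy),'y',round(ey@(q-o)*1000),'z',round(q[2]*1000,1))
E
```

```text
[np.float64(-0.04877356734414022), np.float64(-0.04879942933325038), np.float64(-0.047320975831361266)]
-0.043 (632, 72) y -224 z 98.5
-0.043 (618, 112) y -222 z 65.5
-0.043 (605, 90) y -200 z 101.6
-0.043 (560, 137) y -164 z 88.1
-0.043 (500, 183) y -114 z 88.6
-0.043 (460, 213) y -81 z 89.6
-0.043 (400, 262) y -34 z 86.9
-0.043 (375, 285) y -15 z 83.1
-0.046 (632, 72) y -219 z 105.2
-0.046 (618, 112) y -216 z 72.5
-0.046 (605, 90) y -194 z 108.2
-0.046 (560, 137) y -159 z 94.9
-0.046 (500, 183) y -108 z 95.3
-0.046 (460, 213) y -76 z 96.3
-0.046 (400, 262) y -29 z 93.6
-0.046 (375, 285) y -11 z 89.9
-0.05 (632, 72) y -211 z 114.1
-0.05 (618, 112) y -208 z 81.7
-0.05 (605, 90) y -186 z 117.1
-0.05 (560, 137) y -152 z 103.9
-0.05 (500, 183) y -102 z 104.3
-0.05 (460, 213) y -69 z 105.3
-0.05 (400, 262) y -23 z 102.6
-0.05 (375, 285) y -5 z 98.9
```

```bash
cat > lvl.py <<'E'
from h import *
import sys
S=imaging.camera_info('scene')
def lvl(f):
    y=np.radians(3.1);ex=np.array([np.cos(y),np.sin(y),0]);ey=np.array([-np.sin(y),np.cos(y),0]);o=np.array([.5885,.0495,0])
    im=cv2.imread(f).astype(int); g=im.min(2); best=[]
    pts=[]
    for u in range(335,364):
        col=g[165:215,u]; w=np.clip(col-125,0,None).astype(float); k=w.argmax()
        # keep connected run
        a=k
        while a>0 and w[a-1]>0:a-=1
        b=k
        while b<len(w)-1 and w[b+1]>0:b+=1
        v=(w[a:b+1]*np.arange(a,b+1)).sum()/w[a:b+1].sum()+165
        p,d=ray(S,u,v);t=(-.0435-ex@(p-o))/(ex@d);q=p+t*d;pts.append((ey@(q-o),q[2],u,v,b-a+1))
    P=np.array(pts);
    s=(P[:,0]<-.085)&(P[:,0]>-.18)
    c=np.polyfit(P[s,0],P[s,1],1);print(f,'turn deg (free end below +):',np.degrees(np.arctan(c[0])),'z at nut',c[1],'resid',np.std(P[s,1]-np.polyval(c,P[s,0])))
    return P
if __name__=='__main__':
    print(lvl('pics/scene9.png')[::4]); 
    lvl('pics/scene0.png')
E
python3 lvl.py
```

```text
pics/scene9.png turn deg (free end below +): 12.463235317585541 z at nut 0.13717472292104607 resid 0.011720487617761123
[[ -0.07     0.11   335.     203.2293  24.    ]
 [ -0.0886   0.0961 339.     202.7808  25.    ]
 [ -0.0984   0.1273 343.     192.886   48.    ]
 [ -0.1157   0.1215 347.     190.8204  44.    ]
 [ -0.1336   0.115  351.     188.8573  42.    ]
 [ -0.1521   0.107  355.     187.1623  39.    ]
 [ -0.1706   0.1013 359.     184.9824  35.    ]
 [ -0.1891   0.0964 363.     182.5934  32.    ]]
pics/scene0.png turn deg (free end below +): 38.727120666962115 z at nut 0.19488314786119632 resid 0.005743760500234062
```

```bash
sed -i 's/col-125/col-175/' lvl.py; python3 lvl.py
```

```text
pics/scene9.png turn deg (free end below +): 1.2614992875847957 z at nut 0.09515828810742118 resid 0.0004893589355538902
[[ -0.0723   0.0975 335.     205.8571   3.    ]
 [ -0.0893   0.0925 339.     203.5331   6.    ]
 [ -0.1054   0.0931 343.     200.0507   6.    ]
 [ -0.122    0.0928 347.     196.7472  10.    ]
 [ -0.1388   0.0923 351.     193.4833   6.    ]
 [ -0.1559   0.0915 355.     190.2875   6.    ]
 [ -0.1732   0.091  359.     187.0341   5.    ]
 [ -0.1905   0.0912 363.     183.6316   6.    ]]
pics/scene0.png turn deg (free end below +): 15.99699907336127 z at nut 0.09350499074119945 resid 0.0003553243620057819
```

The image check reads 16.0° for the start picture, which matches the 0.28 rad stop, and +1.3° now. I'll turn about 1° more.

```bash
python3 -m jog '[[[0,0.2,0,-1,0,0],[0,0,0,0,0,0],[0,0,0,0,0,0]]]';python3 tgt.py 0 0; python3 - <<'E'
from h import *
from lvl import lvl
for k in range(2):
    f=f'pics/s10_{k}.png';cv2.imwrite(f,imaging.get_image('scene')[:,:,::-1]); lvl(f)
E
```

```text
t: 13.45
tool_pos: [0.5839, 0.0496, 0.0785]
tcp_rot: [[0.999, 0.049, 0.002], [0.049, -0.999, -0.007], [0.002, 0.007, -1.0]]
ft_force: [0.2, -0.2, 1.0]
finger_gap: 0.265
t 13.45 p [0.5839 0.0496 0.0785] tgt [0.5831 0.0499 0.0773] shift mm [-0.8171 -0.3006  1.2347] rot deg [ 0.4168 -0.0939 -0.3098] F [ 0.215  -0.2449  1.0194] M [ 0.1298 -0.0439  0.1642] 0.26470427225808046
pics/s10_0.png turn deg (free end below +): 0.8999947486186892 z at nut 0.09612739301905764 resid 0.000752725465287117
pics/s10_1.png turn deg (free end below +): 0.7092793921024734 z at nut 0.09561955752873963 resid 0.0005977563180463977
```

```bash
python3 - <<'E'
from lvl import *
for f in ['pics/scene0.png','pics/scene9.png','pics/s10_0.png','pics/s10_1.png']:
    P=lvl(f)
    for lo,hi in [(-.17,-.1),(-.16,-.11),(-.18,-.1)]:
        s=(P[:,0]<hi)&(P[:,0]>lo);print(round(np.degrees(np.arctan(np.polyfit(P[s,0],P[s,1],1)[0])),2),end=' ')
    print()
E
```

```text
pics/scene0.png turn deg (free end below +): 15.99699907336127 z at nut 0.09350499074119945 resid 0.0003553243620057819
16.1 16.05 16.02 
pics/scene9.png turn deg (free end below +): 1.2614992875847957 z at nut 0.09515828810742118 resid 0.0004893589355538902
1.76 2.87 1.78 
pics/s10_0.png turn deg (free end below +): 0.8999947486186892 z at nut 0.09612739301905764 resid 0.000752725465287117
1.85 3.3 1.61 
pics/s10_1.png turn deg (free end below +): 0.7092793921024734 z at nut 0.09561955752873963 resid 0.0005977563180463977
1.56 2.7 1.32
```

```bash
python3 - <<'E'
import cv2
a=cv2.imread('pics/s10_1.png'); cv2.imwrite('pics/s10z.png',cv2.resize(a[165:225,310:380],None,fx=10,fy=10,interpolation=cv2.INTER_NEAREST))
E
```

```text
(no output)
```

View pics/s10z.png

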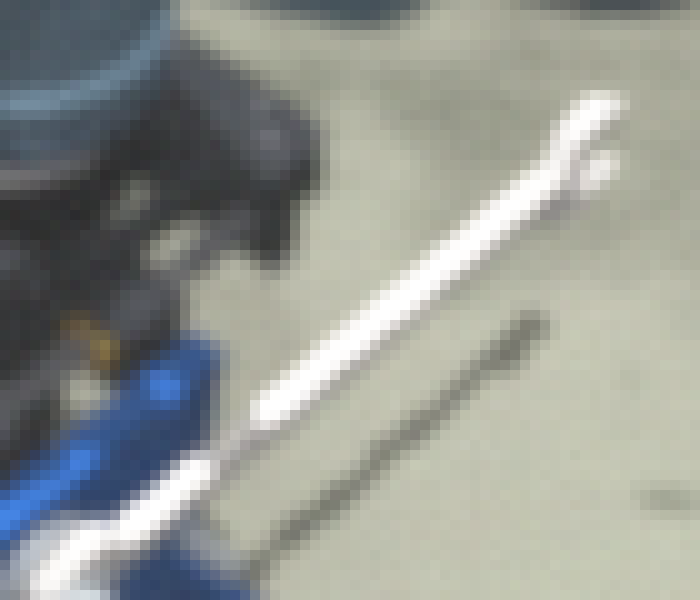

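```bash
for t in 190 205 220; do sed "s/col-175/col-$t/" lvl.py > l2.py; python3 - <<'E'
from l2 import *
for f in ['pics/scene0.png','pics/scene9.png','pics/s10_0.png','pics/s10_1.png']:
    P=lvl(f)
    for lo,hi in [(-.17,-.09),(-.165,-.1)]:
        s=(P[:,0]<hi)&(P[:,0]>lo);print(round(np.degrees(np.arctan(np.polyfit(P[s,0],P[s,1],1)[0])),2),end=' ')
    print()
E
done
```

```text
pics/scene0.png turn deg (free end below +): 16.110191643884665 z at nut 0.0937012881415828 resid 0.00041071854257362423
16.14 16.41 
pics/scene9.png turn deg (free end below +): 1.0921569433201026 z at nut 0.09451840457502689 resid 0.0003004565500748035
1.14 1.18 
pics/s10_0.png turn deg (free end below +): 0.4386990548040837 z at nut 0.09477911370849369 resid 0.00044028454919260246
0.89 1.43 
pics/s10_1.png turn deg (free end below +): 0.2858073296295213 z at nut 0.09442113680583263 resid 0.00039122666772325424
0.67 1.12 
pics/scene0.png turn deg (free end below +): 16.044550017905465 z at nut 0.09344999056118819 resid 0.00038118179685566345
16.09 16.33 
pics/scene9.png turn deg (free end below +): 1.1001235578491668 z at nut 0.09441357091306393 resid 0.00046302991148728734
1.07 1.05 
pics/s10_0.png turn deg (free end below +): 0.39907562062778473 z at nut 0.09451877741610695 resid 0.000600723691524313
1.09 1.6 
pics/s10_1.png turn deg (free end below +): 0.2998709784735166 z at nut 0.09430091734229998 resid 0.0005853565182227328
0.95 1.42 
pics/scene0.png turn deg (free end below 
[... 165 characters left out ...]
 0.09398411006846435 resid 0.00034828946813178393
0.89 0.87 
pics/s10_0.png turn deg (free end below +): 0.3489532417259729 z at nut 0.09429945922792378 resid 0.0004624123476207087
0.85 1.25 
pics/s10_1.png turn deg (free end below +): 0.27149322559343775 z at nut 0.09414791254527279 resid 0.0004687637273129382
0.74 1.16 l2.py:15: RuntimeWarning: invalid value encountered in scalar divide
  v=(w[a:b+1]*np.arange(a,b+1)).sum()/w[a:b+1].sum()+165
l2.py:15: RuntimeWarning: invalid value encountered in scalar divide
  v=(w[a:b+1]*np.arange(a,b+1)).sum()/w[a:b+1].sum()+165
l2.py:15: RuntimeWarning: invalid value encountered in scalar divide
  v=(w[a:b+1]*np.arange(a,b+1)).sum()/w[a:b+1].sum()+165
```

```bash
python3 -m jog '[[[0,0,0,-0.4,0,0],[0,0,0,0,0,0],[0,0,0,0,0,0]]]';python3 tgt.py 0 0; sed "s/col-175/col-200/" lvl.py > l2.py; python3 - <<'E'
from h import *
from l2 import lvl
for k in range(4):
    f=f'pics/s11_{k}.png';cv2.imwrite(f,imaging.get_image('scene')[:,:,::-1]); lvl(f)
E
python3 tgt.py 0 0
```

```text
t: 13.92
tool_pos: [0.5839, 0.0495, 0.0785]
tcp_rot: [[0.999, 0.049, 0.002], [0.049, -0.999, -0.015], [0.002, 0.015, -1.0]]
ft_force: [-0.6, -0.1, 0.1]
finger_gap: 0.27
t 13.925 p [0.5839 0.0495 0.0785] tgt [0.5831 0.0499 0.0773] shift mm [-0.8145 -0.42    1.2294] rot deg [ 0.8491 -0.0922 -0.313 ] F [-0.5709 -0.0755  0.1331] M [ 0.027  -0.043   0.1074] 0.2701729715204191
pics/s11_0.png turn deg (free end below +): 0.032390435407460685 z at nut 0.09471980880099352 resid 0.0004859913432336672
pics/s11_1.png turn deg (free end below +): 0.09559845339651621 z at nut 0.09486333676198382 resid 0.0005018942164832494
pics/s11_2.png turn deg (free end below +): 0.05123778269365369 z at nut 0.0947528714846307 resid 0.0004887852003968814
pics/s11_3.png turn deg (free end below +): 0.12682959755071274 z at nut 0.09491702727304738 resid 0.0004888489082724711
t 14.125 p [0.5839 0.0495 0.0785] tgt [0.5831 0.0499 0.0773] shift mm [-0.7977 -0.4007  1.2201] rot deg [ 0.845  -0.0911 -0.3139] F [-0.5611  0.0387  0.0558] M [ 0.0575 -0.0296  0.0961] 0.26561846186265164
```

```bash
python3 -m jog '[[[0,0,0,0,0,0],[0,0,0,0,0,0],[0,0,0,0,0,0],[0,0,0,0,0,0],[0,0,0,0,0,0],[0,0,0,0,0,0]]]'; python3 tgt.py 0 0; python3 - <<'E'
from h import *
from l2 import lvl
f='pics/s12.png';cv2.imwrite(f,imaging.get_image('scene')[:,:,::-1]); lvl(f)
E
```

```text
t: 14.88
tool_pos: [0.5839, 0.0495, 0.0785]
tcp_rot: [[0.999, 0.049, 0.002], [0.049, -0.999, -0.015], [0.002, 0.015, -1.0]]
ft_force: [-0.7, -0.9, 0.1]
finger_gap: 0.264
t 14.875 p [0.5839 0.0495 0.0785] tgt [0.5831 0.0499 0.0773] shift mm [-0.8204 -0.4174  1.2373] rot deg [ 0.8437 -0.0934 -0.3154] F [-0.7196 -0.8714  0.0655] M [ 0.0887 -0.0332  0.0975] 0.2635477350574007
pics/s12.png turn deg (free end below +): 0.06244416962756456 z at nut 0.09480919049310986 resid 0.0005131331997320697
```

View pics/s12.png

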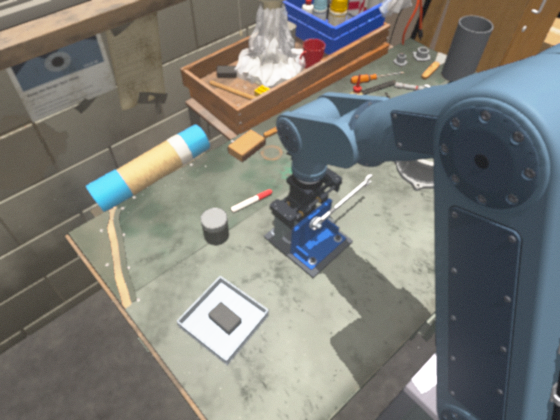

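The pad lies flat in the tray at (225,318). The spanner is level, the head is still gripped, and the jar (215,225) and marker (252,201) are unmoved. Handing in.

```bash
python3 -c "
from cell import ctrl
print(ctrl.job_done())"
```

```text
the job is handed in; nothing more can be done
None
```

I moved the rubber pad off the gap and laid it flat in the steel tray. I then gripped the brass head on its flats, turned it about 16° until the spanner stood level, and handed in at about 15 s still holding it with 60 N.

**Last checks:**
- **Hold:** the hold was steady over the last second, with the jaws about 23 mm apart on the 24 mm head and wrist force around 1 N.
- **Pad and other objects:** the pictures show the pad flat in the tray. The jar and marker had not moved in the last picture. The plug gauge was last seen unmoved in the top view just after the main turn, and the arm hid it in the final picture.
- **Spanner level:** the checks disagree by about 1°. The final image fit reads about +0.1° (free end slightly low). On the previous picture, fits over shorter stretches of the handle read up to 1° higher than the full fit. The gripper's own angle is −0.85°, so the head had probably shifted slightly in the jaws. I went by the image, because it read 16.0–16.2° at the start against the known 16.04°.

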